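Close the stock box: dust flap down, then lid

ROBOT

A 6-joint arm with a two-finger parallel gripper is mounted at the origin on the work surface. World frame = base frame: x ahead of the robot, y to its left, z up, the work surface at z = 0. Lengths are in m, angles in rad, forces in N, time in s.
With the tool pointing down it reaches from about 0.375 to 0.9 m from the base axis. Payload 3.1 kg.
Tool frame: the origin (TCP) lies at the very end of the fingers, on their centre line; the grasp point (between the pads) lies 19 mm behind it; z points along the fingers, y is the line along which they close (so a half turn about z gives the same grasp; the last joint's range is limited). The gripper opens to 87 mm and grips with 3 to 60 N. Pads are 19 mm wide; open, the fingers measure 117 mm over their backs; the gripper's body (75 mm by 190 mm) begins 51 mm behind the grasp point.
Start: joints at [-1.46, 0.527, 1.433, -0, 1.181, -0.178], TCP at [0.179, -0.599, 0.223] pointing down, gripper open.
Joint ranges: [-3.08, 3.08], [-0.75, 2.2], [0.22, 2.44], [-1.43, 4.57], [0, 2.65], [-2.85, 2.85]. Speed limits (rad/s): [2.79, 2.79, 3.14, 3.14, 3.14, 3.14].

INTERFACE

Orientations are given as a unit quaternion [x, y, z, w].
In Python, from rig import status, viewer, robot gives the robot as it stands.
- The arm moves only by the tool arm_command, never from a script. Its arguments are lists of equal length, an entry for each row: "delta_rot": the turn, a rotation vector about the tool's x, y, z in degrees, a list of three; "delta_pos": the shift along the tool's x, y, z in m, a list of three; "gripper": the closure, from -1 (fully open) to 1 (shut). In form: {"delta_rot": [[rx, ry, rz], ...], "delta_pos": [[dx, dy, dz], ...], "gripper": [gripper, ...]}. A call has 1 to 12 rows; each row is the pose to reach, as a shift and turn from the pose commanded when the call began, along the tool's axes at that moment; what a row does not reach only later rows make up. A row lasts 1/12 s, in which the tool goes at most 41.7 mm and 7.16 degrees, less where a joint would pass 70% of its speed; a pose out of reach is approached as far as the arm can. A call with a gripper value outside its range is refused whole. The fingers move at their own pace and stop on an object; "grip_force" is the grip in N (left out, the last holds). Time passes only in rows, so rows that repeat a pose let the fingers close. It gives the time, the measured TCP pose, the force, the opening and the grip force at its end, in the units of the state.
- status.get_obs(): the state, without advancing time (a new reading comes with each control period).
- viewer.camera(name): name is "scene" or "top" or "wrist"; returns a dict with "pixels" (480x640x3 uint8, blue, green, red), "fx", "fy", "cx", "cy" (pixels), "pose" (4x4, takes a point from camera to world coordinates); the wrist camera has in their place "mount" (4x4, takes a point from camera to tool coordinates, whose origin is the TCP and whose axes are the flange's). Camera axes: x right, y down, z forward; pixel columns grow to the right and rows downward; lengths in m; the calibration is good to about 2 mm. A picture is of the moment at which its call begins: read the wrist's pose just before it. There is no depth.
- robot.hand_in(): hands the job in; it is judged then, once.
The state is a dict: "time": time; "q": joint angles; "joint_velocities": joint speeds; "joint_torque": joint torques, N m; "position": TCP position; "tool_rot": TCP orientation; "ft_force": force on the tool from outside, world axes, zero at the start; "moment": the same for the moment, N m; "grip_width": finger opening in m; "grip_force": force on a finger pad.
Only numpy, scipy, OpenCV 4.12 (cv2) and the standard library are available. Lean on these libraries where they do the work, as an engineer would, in place of code of your own. Each camera call takes 0.05 s, during which the arm holds its last target. There are 200 camera calls.

TASK

The plywood stock box on the bench stands open, with its inner dust flap sticking up. With your fingertips, first push the flap down flat inside the box, then push the hinged lid over and press it fully shut on top of it. Do not pick up or shift the box, leave the jar, the tape core and the moulding sample where they are, and finish with the hand clear of everything.

Things in the scene. Friction and masses are not known exactly. Their poses are not given: they have to be found in the camera images.
- stock_box: Open light-wood box with steel corner straps, 220 (its x) x 180 (its y) x 80 mm high, walls 8 mm, 4 kg, standing loose on the bench. Origin at the centre of its underside, z up. The lid is hinged along its +y rim, the dust flap along the inside of its -y wall; both hinge lines run along the box's x. It is turned by up to 0.45 rad from the world axes, with the lid side roughly to the robot's left.
- lid (a joint): Angle of the plywood lid (220 x 180 x 10 mm, about 0.35 kg), rad: 0 = shut flat on the rim, 1.57 = upright, more = leaning outwards to the box's +y, stop at 2.1. Stiff friction hinge, 0.55 N m: the lid stays where it is left and must be pushed all the way (about 3 to 7 N near its free edge). The face turned outwards (+y) when open is its top when shut, 90.5 mm above the bench.
- lid_hinge (a point): Middle of the lid's hinge line, on the lid's underside: at x 0, y +90, z 80.5 mm in the box frame.
- lid_edge (a point): Middle of the lid's free edge, half-way through its thickness, 180 mm from the hinge. Shut, it lies over the box's -y wall.
- flap (a joint): Angle of the dust flap (wooden board 190 wide x 100 long x 6 mm, about 0.1 kg), rad: 0 = folded down flat inside the box, covering its -y half, its upper face 72 mm above the bench (8 mm below the rim); 1.57 = upright; more = leaning outwards to the box's -y, stop at 1.85. Stiff friction hinge, 0.12 N m: stays where it is left (about 1 to 3 N near its edge). The face turned outwards (-y) when upright is its top when folded. Upright, it stops the lid from shutting.
- flap_hinge (a point): Middle of the flap's hinge line, on the flap's underside: at x 0, y -78, z 66 mm in the box frame.
- flap_edge (a point): Middle of the flap's free edge, half-way through its thickness, 100 mm from the hinge.
- jar_mid (a point): Centre (42 mm up) of a glass jar with a steel cap, 56 mm across, 85 mm high, standing loose near the box; leave it alone.
- tape_mid (a point): Centre (24 mm up) of an empty cardboard tape core standing on its end face, 90 mm across, 48 mm high; loose, leave it alone.
- sample_mid (a point): Point at the corner, 14 mm up, of a loose L-shaped dark-wood picture-frame corner sample with a brass bead, legs 85 mm long and 32 mm wide, 34 mm high; leave it alone.

How it is judged:
By the outcome, as a careful person would: the job done as asked, in the order asked, and still so for the second after the job is handed in, with the robot touching nothing.
It also fails if it takes over 48 s, if anything falls off the work surface, if the arm or the gripper's body presses on something with over 40 N, if the wrist force passes 120 N, or if a joint passes its speed limit or range.

## Working session

There is one attempt and no reset: what is moved stays moved. The work goes in short steps, Python scripts to look and compute and a tool call to move; the robot and the scene stay as the last step left them, time stands still between calls to the robot, and variables do not carry over. Pictures are saved under pics/ and viewed, at most 10 in all, crops included, and the job is handed in when it is done.

Besides the shell and the picture viewer there is one more tool, called after "Emit:" by a JSON object that holds its "op" and its "data", one argument or row to a line. arm_command: Moves the arm, as the interface text tells. Its arguments: {"type":"object","properties":{"delta_rot":{"type":"array","items":{"type":"array","items":{"type":"number"}}},"delta_pos":{"type":"array","items":{"type":"array","items":{"type":"number"}}},"gripper":{"type":"array","items":{"type":"number"}},"grip_force":{"type":"number"}},"required":["delta_rot","delta_pos","gripper"]}

```bash
mkdir -p pics; cat > h.py <<'E'
import numpy as np,cv2
from rig import status,viewer,robot
from scipy.spatial.transform import Rotation as R
def ray(c,u,v):
    P=np.array(c["pose"]);d=P[:3,:3]@np.array([(u-c["cx"])/c["fx"],(v-c["cy"])/c["fy"],1.]);return P[:3,3],d
def plane(c,u,v,z):
    o,d=ray(c,u,v);return o+d*(z-o[2])/d[2]
def tri(c1,p1,c2,p2):
    A=[];b=[]
    for c,p in((c1,p1),(c2,p2)):
        o,d=ray(c,*p);d=d/np.linalg.norm(d);M=np.eye(3)-np.outer(d,d);A.append(M);b.append(M@o)
    return np.linalg.lstsq(np.vstack(A),np.hstack(b),rcond=None)[0]
def proj(c,X):
    P=np.linalg.inv(np.array(c["pose"]));p=P[:3,:3]@np.array(X)+P[:3,3];return np.array([c["fx"]*p[0]/p[2]+c["cx"],c["fy"]*p[1]/p[2]+c["cy"]])
E
python3 - <<'E'
from h import *
import pickle
for n in("scene","top"):
    c=viewer.camera(n);cv2.imwrite(f"pics/{n}0.png",c["pixels"]);pickle.dump(c,open(n+".pkl","wb"))
    print(n,np.round(c["pose"],3).tolist(),c["fx"],c["cx"],c["cy"])
s=status.get_obs();print(s["time"],s["position"],s["tool_rot"],s["ft_force"])
E
```

```text
scene [[0.61, 0.476, -0.633, 0.998], [0.792, -0.38, 0.477, -0.346], [-0.014, -0.793, -0.609, 0.513], [0.0, 0.0, 0.0, 1.0]] 475.92797055952116 318.7671051264832 246.17161821643637
top [[0.024, -0.993, 0.12, 0.454], [-1.0, -0.022, 0.015, -0.027], [-0.012, -0.12, -0.993, 1.022], [0.0, 0.0, 0.0, 1.0]] 516.5723535640731 322.70943896187913 240.16506883599249
0.1 [ 0.17856698 -0.59825935  0.22167199] [ 9.89516458e-01  1.44416834e-01  1.80254658e-05 -9.78263441e-04] [-0.23317925 -0.79536807 -0.20961028]
```

View pics/scene0.png

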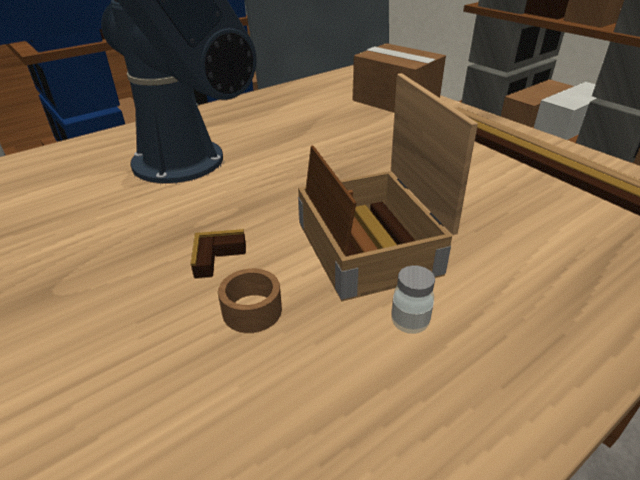

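View pics/top0.png

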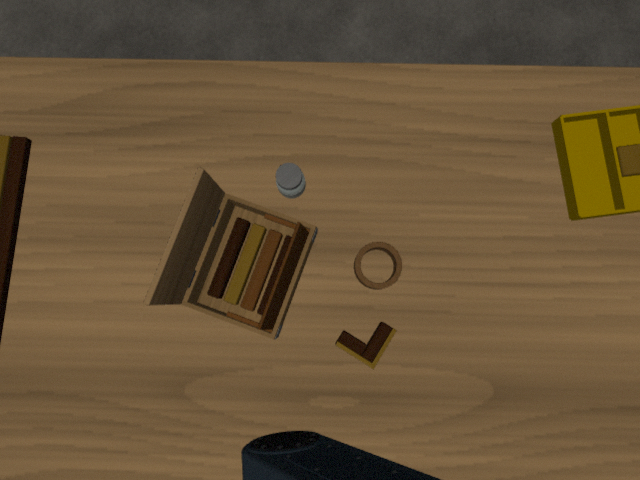

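The scene view shows the flap's edge at about (312,150)–(352,192) and the lid's edge at (397,75)–(470,128). In the top view, the rim corners of the -y wall are at (316,229) and (277,335). The jar is at (290,180), at the +x end of the box, and the tape and sample are off the -y side.

```bash
python3 - <<'E'
from h import *
import pickle
S=pickle.load(open("scene.pkl","rb"));T=pickle.load(open("top.pkl","rb"))
for n,p in dict(A=(316,229),B=(277,335),C=(226,193),D=(188,303)).items(): print(n,plane(T,*p,.08).round(4))
for n,p in dict(A=(342,268),B=(299,192),C=(449,237)).items(): print('S',n,plane(S,*p,.08).round(4))
for n,a,b in(("lid+",(470,128),(204,169)),("lid-",(397,75),(149,303)),("flap+",(353,191),(306,225)),("flap-",(312,149),(265,328))):
    X=tri(S,a,T,b);print(n,X.round(4),proj(S,X)-a,proj(T,X)-b)
print('jar',plane(T,290,172,.085),'tape',plane(T,378,265,.048),'sample',[plane(T,*p,.034).round(3) for p in((373,366),(337,341),(395,328))])
for n in 'ST':
    c=globals()[n]['pixels'];x0,y0,x1,y1=(280,60,490,300) if n=='S' else (140,150,330,345)
    cv2.imwrite(f"pics/crop{n}.png",cv2.resize(c[y0:y1,x0:x1],None,fx=2.5,fy=2.5,interpolation=2))
a=cv2.imread("pics/cropS.png");b=cv2.imread("pics/cropT.png");
a=cv2.resize(a,(400,int(400*a.shape[0]/a.shape[1])));b=cv2.resize(b,(400,int(400*b.shape[0]/b.shape[1])))
o=np.zeros((max(len(a),len(b)),800,3),np.uint8);o[:len(a),:400]=a;o[:len(b),400:]=b;cv2.imwrite("pics/both.png",o);print(a.shape,b.shape)
E
```

```text
A [ 0.5881 -0.0007  0.08  ]
B [0.394  0.0645 0.08  ]
C [0.6521 0.1686 0.08  ]
D [0.4473 0.2283 0.08  ]
S A [ 0.6081 -0.0127  0.08  ]
S B [0.4026 0.0605 0.08  ]
S C [0.6533 0.1613 0.08  ]
lid+ [0.6512 0.167  0.2537] [ 0.94302862 -0.24616147] [0.53520558 0.60574459]
lid- [0.4466 0.2371 0.2574] [ 0.55244312 -0.13093104] [0.46881429 0.41342824]
flap+ [0.5835 0.0175 0.1818] [-4.23194477  0.52628327] [-2.68265555 -2.18827277]
flap- [0.4119 0.0799 0.1594] [-2.09273297  0.21690107] [-1.71228375 -1.24064288]
jar [0.69332189 0.05017884 0.085     ] tape [ 0.52672566 -0.11853277  0.048     ] sample [array([ 0.338, -0.113,  0.034]), array([ 0.383, -0.044,  0.034]), array([ 0.41 , -0.153,  0.034])]
(457, 400, 3) (410, 400, 3)
```

View pics/both.png

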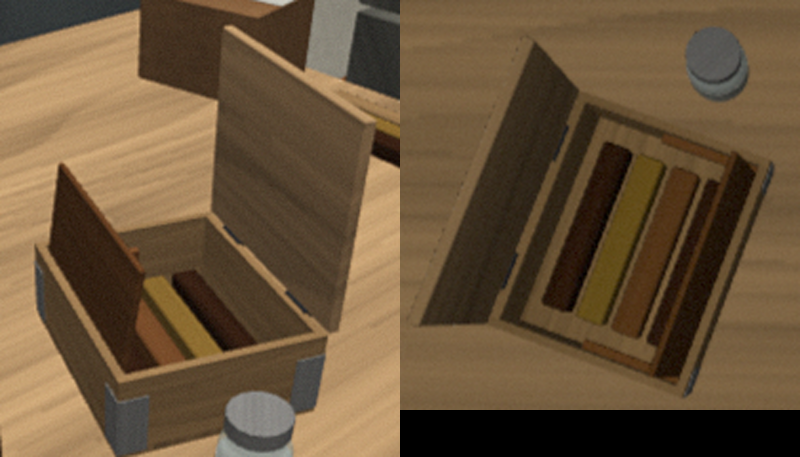

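Emit:
{"op": "arm_command", "data": {
  "delta_rot": [
    [0, 0, -54.3],
    [0, 0, -54.3],
    [0, 0, -54.3],
    [0, 0, -54.3],
    [0, 0, -54.3],
    [0, 0, -54.3],
    [0, 0, -54.3],
    [0, 0, -54.3],
    [0, 0, -54.3],
    [0, 0, -54.3],
    [0, 0, -54.3],
    [0, 0, -54.3]
  ],
  "delta_pos": [
    [0.26, -0.27, 0],
    [0.26, -0.27, 0],
    [0.26, -0.27, 0],
    [0.26, -0.27, 0],
    [0.26, -0.27, 0],
    [0.26, -0.27, 0],
    [0.26, -0.27, 0],
    [0.26, -0.27, 0],
    [0.26, -0.27, 0],
    [0.26, -0.27, 0],
    [0.26, -0.27, 0],
    [0.26, -0.27, 0]
  ],
  "gripper": [1, 1, 1, 1, 1, 1, 1, 1, 1, 1, 1, 1]
}}

```text
time: 1.1
position: [0.3509, -0.2663, 0.2226]
tool_rot: [0.814, 0.58, -0.0, 0.0]
ft_force: [-0.2, -0.3, 0.3]
grip_width: 0.0148
grip_force: 0.0
```

```bash
cat >> h.py <<'E'
yaw=-0.333;cen=np.array([.524,.112])
ex=np.array([np.cos(yaw),np.sin(yaw)]);ey=np.array([-ex[1],ex[0]])
def box(p): d=np.array(p[:2])-cen;return np.array([d@ex,d@ey,p[2]])
def world(b): return np.array([*(cen+b[0]*ex+b[1]*ey),b[2]])
def go(b):
    s=status.get_obs();r=R.from_quat(s["tool_rot"]);print("t",s["time"],"box",box(s["position"]).round(4),"F",np.round(s["ft_force"],1),"w",round(s["grip_width"],3))
    Rt=np.column_stack([[*ey,0],[*ex,0],[0,0,-1]]);
    print("dpos",r.inv().apply(world(b)-s["position"]).round(4),"drot",np.degrees((r.inv()*R.from_matrix(Rt)).as_rotvec()).round(2))
E
python3 - <<'E'
from h import *
go([0,-.125,.222])
S=viewer.camera("scene");
# flap edge seen in scene at plane z=.163
for p in((353.5,193.5),(312.5,147)): print(box(plane(S,*p,.163)).round(4))
E
```

```text
t 1.1 box [-0.04   -0.4141  0.2226] F [-0.2 -0.3  0.3] w 0.015
dpos [0.289  0.0402 0.0004] drot [0.03 0.05 0.05]
[ 0.0654 -0.0537  0.163 ]
[-0.0947 -0.0626  0.163 ]
```

Emit:
{"op": "arm_command", "data": {
  "delta_rot": [
    [0, 0, 0],
    [0, 0, 0],
    [0, 0, 0],
    [0, 0, 0],
    [0, 0, 0],
    [0, 0, 0],
    [0, 0, 0],
    [0, 0, 0],
    [0, 0, 0],
    [0, 0, 0],
    [0, 0, 0],
    [0, 0, 0]
  ],
  "delta_pos": [
    [0.289, 0.04, 0],
    [0.289, 0.04, 0],
    [0.289, 0.04, 0],
    [0.289, 0.04, 0],
    [0.289, 0.04, 0],
    [0.289, 0.04, 0],
    [0.289, 0.04, 0],
    [0.289, 0.04, 0],
    [0.289, 0.04, 0.04],
    [0.289, 0.04, 0.077],
    [0.289, 0.04, 0.077],
    [0.289, 0.04, 0.077]
  ],
  "gripper": [1, 1, 1, 1, 1, 1, 1, 1, 1, 1, 1, 1]
}}

```text
time: 2.15
position: [0.4817, -0.0072, 0.144]
tool_rot: [0.815, 0.579, -0.002, -0.002]
ft_force: [0.2, -0.2, 0.3]
grip_width: 0.0004
grip_force: 0.0
```

```bash
python3 - <<'E'
from h import *
go([0,-.125,.145])
S=viewer.camera("scene");T=viewer.camera("top")
a=cv2.resize(S["pixels"][60:300,270:490],(400,436));b=cv2.resize(T["pixels"][150:345,140:330],(400,410))
o=np.zeros((436,800,3),np.uint8);o[:,:400]=a;o[:410,400:]=b;cv2.imwrite("pics/v2.png",o)
# flap arc: corner K on outer face, r=.08
for th in(1.5,1.2,.9,.6,.3,.1,0):
    y=-.078+.085*np.cos(th)-.006*np.sin(th);z=.066+.085*np.sin(th)+.006*np.cos(th);print(th,round(y-.0095,3),round(z,3))
E
```

```text
t 2.15 box [-0.001  -0.1265  0.144 ] F [ 0.2 -0.2  0.3] w 0.0
dpos [ 0.0015  0.001  -0.001 ] drot [-0.32  0.04 -0.17]
1.5 -0.087 0.151
1.2 -0.062 0.147
0.9 -0.039 0.136
0.6 -0.021 0.119
0.3 -0.008 0.097
0.1 -0.004 0.08
0 -0.002 0.072
```

View pics/v2.png

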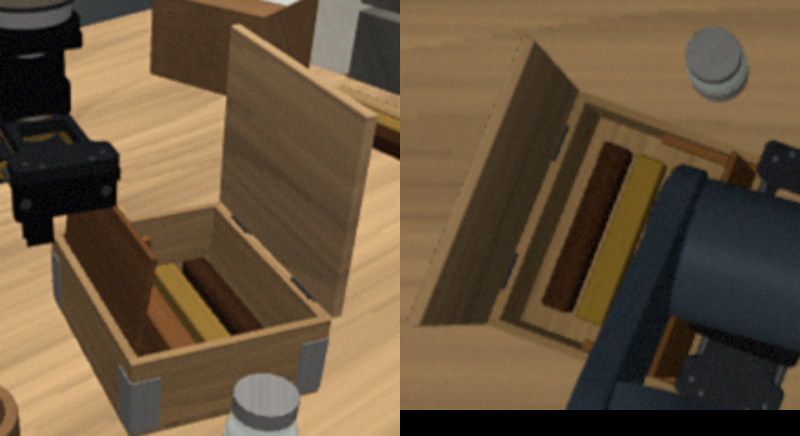

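The closed fingertips are outside the flap, about (45,230) in the crop. The flap is close to upright. I'll sweep it over along its arc.

Emit:
{"op": "arm_command", "data": {
  "delta_rot": [
    [0, 0, 0],
    [0, 0, 0],
    [0, 0, 0],
    [0, 0, 0],
    [0, 0, 0],
    [0, 0, 0],
    [0, 0, 0],
    [0, 0, 0],
    [0, 0, 0],
    [0, 0, 0],
    [0, 0, 0],
    [0, 0, 0]
  ],
  "delta_pos": [
    [0.02, 0, 0],
    [0.04, 0, 0],
    [0.052, 0, 0],
    [0.064, 0, 0],
    [0.076, 0, 0.003],
    [0.088, 0, 0.008],
    [0.098, 0, 0.016],
    [0.106, 0, 0.025],
    [0.113, 0, 0.036],
    [0.118, 0, 0.047],
    [0.121, 0, 0.056],
    [0.122, 0, 0.06]
  ],
  "gripper": [1, 1, 1, 1, 1, 1, 1, 1, 1, 1, 1, 1]
}}

```text
time: 3.25
position: [0.522, 0.1099, 0.0834]
tool_rot: [0.814, 0.58, -0.001, -0.001]
ft_force: [1.3, -0.1, 1.2]
grip_width: 0.0005
grip_force: 0.5
```

Emit:
{"op": "arm_command", "data": {
  "delta_rot": [
    [0, 0, 0],
    [0, 0, 0],
    [0, 0, 0],
    [0, 0, 0]
  ],
  "delta_pos": [
    [0.001, 0, 0.004],
    [0.002, 0, 0.008],
    [0.002, 0, 0.012],
    [0.002, 0, 0.014]
  ],
  "gripper": [1, 1, 1, 1]
}}

```text
time: 3.58
position: [0.5231, 0.1112, 0.0721]
tool_rot: [0.815, 0.58, -0.0, -0.0]
ft_force: [-4.3, 0.3, 23.2]
grip_width: 0.0005
grip_force: 11.4
```

Emit:
{"op": "arm_command", "data": {
  "delta_rot": [
    [0, 0, 0],
    [0, 0, 0],
    [0, 0, 0],
    [0, 0, 0],
    [0, 0, 0],
    [0, 0, 0],
    [0, 0, 0],
    [0, 0, 0],
    [0, 0, 0],
    [0, 0, 0],
    [0, 0, 0],
    [0, 0, 0]
  ],
  "delta_pos": [
    [0, 0, -0.03],
    [0, 0, -0.07],
    [0, 0, -0.11],
    [0, 0, -0.15],
    [0, 0, -0.19],
    [0, 0, -0.23],
    [0, 0, -0.25],
    [0, 0, -0.25],
    [0, 0, -0.25],
    [0, 0, -0.25],
    [0, 0, -0.25],
    [0, 0, -0.25]
  ],
  "gripper": [1, 1, 1, 1, 1, 1, 1, 1, 1, 1, 1, 1]
}}

```text
time: 4.58
position: [0.5225, 0.1112, 0.3195]
tool_rot: [0.815, 0.58, -0.002, -0.001]
ft_force: [-0.5, -0.2, -0.9]
grip_width: 0.0003
grip_force: 0.0
```

```bash
python3 - <<'E'
from h import *
go([0,.16,.32])
S=viewer.camera("scene");W=viewer.camera("wrist")
o=np.zeros((360,800,3),np.uint8);o[:300,:400]=cv2.resize(S["pixels"],(400,300));o[:300,400:]=cv2.resize(W["pixels"],(400,300));cv2.imwrite("pics/v3.png",o)
E
```

```text
t 4.5833 box [-0.0011 -0.0013  0.3195] F [-0.5 -0.2 -0.9] w 0.0
dpos [ 0.1613  0.0011 -0.0007] drot [-0.23  0.08 -0.03]
```

View pics/v3.png

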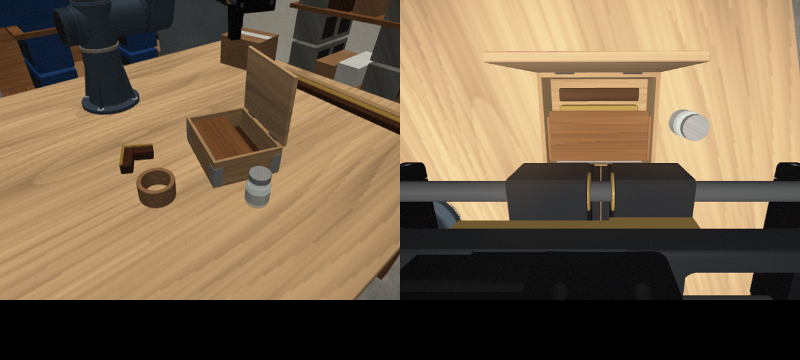

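The flap lies flat in the box, at about (598,135) in the wrist half. The lid is still upright. Next I'll go over it to its outer side.

Emit:
{"op": "arm_command", "data": {
  "delta_rot": [
    [0, 0, 0],
    [0, 0, 0],
    [0, 0, 0],
    [0, 0, 0],
    [0, 0, 0],
    [0, 0, 0],
    [0, 0, 0],
    [0, 0, 0],
    [0, 0, 0],
    [0, 0, 0],
    [0, 0, 0],
    [0, 0, 0]
  ],
  "delta_pos": [
    [0.04, 0, 0],
    [0.08, 0, 0],
    [0.12, 0, 0],
    [0.161, 0, 0],
    [0.161, 0, 0],
    [0.161, 0, 0],
    [0.161, 0, 0],
    [0.161, 0, 0.03],
    [0.161, 0, 0.06],
    [0.161, 0, 0.09],
    [0.161, 0, 0.1],
    [0.161, 0, 0.1]
  ],
  "gripper": [1, 1, 1, 1, 1, 1, 1, 1, 1, 1, 1, 1]
}}

```text
time: 5.68
position: [0.5739, 0.2614, 0.2185]
tool_rot: [0.815, 0.579, -0.004, -0.001]
ft_force: [1.0, 0.1, 0.3]
grip_width: 0.0005
grip_force: 0.0
```

```bash
python3 - <<'E'
from h import *
go([0,.15,.215])
b=box(status.get_obs()["position"])
for th in(1.57,1.4,1.2,1.,.8,.6,.4,.2,.1,0):
    r=.14+.01*np.cos(th)
    y=.09-r*np.cos(th)+.01*np.sin(th);z=.0805+r*np.sin(th)+.01*np.cos(th);print(th,round(y+.0095-b[1],3),round(b[2]-z,3))
S=viewer.camera("scene");cv2.imwrite("pics/v4.png",S["pixels"][0:300,240:540])
E
```

```text
t 5.6833 box [-0.0017  0.1575  0.2185] F [1.  0.1 0.3] w 0.0
dpos [-0.0074  0.0017  0.0035] drot [-0.36  0.26 -0.12]
1.57 -0.048 -0.002
1.4 -0.072 -0.003
1.2 -0.101 0.001
1.0 -0.128 0.01
0.8 -0.153 0.026
0.6 -0.175 0.046
0.4 -0.191 0.071
0.2 -0.203 0.098
0.1 -0.206 0.113
0 -0.208 0.128
```

View pics/v4.png

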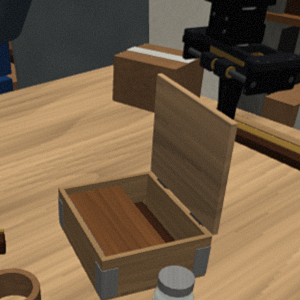

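The fingers are behind the lid, around (225,110) in the crop, and the body is clear of its edge. I'll push the lid along its arc.

Emit:
{"op": "arm_command", "data": {
  "delta_rot": [
    [0, 0, 0],
    [0, 0, 0],
    [0, 0, 0],
    [0, 0, 0],
    [0, 0, 0],
    [0, 0, 0],
    [0, 0, 0],
    [0, 0, 0],
    [0, 0, 0],
    [0, 0, 0],
    [0, 0, 0],
    [0, 0, 0]
  ],
  "delta_pos": [
    [-0.02, 0, 0],
    [-0.035, 0, 0],
    [-0.048, 0, 0],
    [-0.06, 0, 0],
    [-0.072, 0, 0],
    [-0.087, 0, 0],
    [-0.101, 0, 0.001],
    [-0.115, 0, 0.005],
    [-0.128, 0, 0.01],
    [-0.141, 0, 0.018],
    [-0.153, 0, 0.026],
    [-0.164, 0, 0.035]
  ],
  "gripper": [1, 1, 1, 1, 1, 1, 1, 1, 1, 1, 1, 1]
}}

```text
time: 6.73
position: [0.522, 0.1071, 0.1862]
tool_rot: [0.815, 0.58, -0.0, 0.0]
ft_force: [1.5, 4.0, 0.3]
grip_width: 0.0003
grip_force: 1.3
```

Emit:
{"op": "arm_command", "data": {
  "delta_rot": [
    [0, 0, 0],
    [0, 0, 0],
    [0, 0, 0],
    [0, 0, 0],
    [0, 0, 0],
    [0, 0, 0],
    [0, 0, 0],
    [0, 0, 0]
  ],
  "delta_pos": [
    [-0.011, 0, 0.011],
    [-0.019, 0, 0.023],
    [-0.027, 0, 0.036],
    [-0.034, 0, 0.049],
    [-0.039, 0, 0.063],
    [-0.042, 0, 0.075],
    [-0.044, 0, 0.085],
    [-0.044, 0, 0.085]
  ],
  "gripper": [1, 1, 1, 1, 1, 1, 1, 1]
}}

```text
time: 7.4
position: [0.5058, 0.0653, 0.0997]
tool_rot: [0.815, 0.58, -0.003, -0.001]
ft_force: [-0.2, -0.1, 0.3]
grip_width: 0.0005
grip_force: 0.0
```

Emit:
{"op": "arm_command", "data": {
  "delta_rot": [
    [0, 0, 0],
    [0, 0, 0],
    [0, 0, 0],
    [0, 0, 0]
  ],
  "delta_pos": [
    [0, 0, 0.003],
    [0, 0, 0.006],
    [0, 0, 0.009],
    [0, 0, 0.011]
  ],
  "gripper": [1, 1, 1, 1]
}}

```text
time: 7.73
position: [0.5079, 0.0666, 0.0907]
tool_rot: [0.814, 0.58, -0.0, 0.0]
ft_force: [-2.7, -2.6, 18.3]
grip_width: 0.0003
grip_force: 10.6
```

Emit:
{"op": "arm_command", "data": {
  "delta_rot": [
    [0, 0, 0],
    [0, 0, 0],
    [0, 0, 0],
    [0, 0, 0],
    [0, 0, 0],
    [0, 0, 0],
    [0, 0, 0],
    [0, 0, 0],
    [0, 0, 0]
  ],
  "delta_pos": [
    [0, 0, -0.02],
    [0, 0, -0.06],
    [0, 0, -0.1],
    [0, 0, -0.14],
    [0, 0, -0.18],
    [0, 0, -0.2],
    [0, 0, -0.2],
    [0, 0, -0.2],
    [0, 0, -0.2]
  ],
  "gripper": [1, 1, 1, 1, 1, 1, 1, 1, 1]
}}

```text
time: 8.48
position: [0.5072, 0.0671, 0.2895]
tool_rot: [0.815, 0.58, -0.001, -0.001]
ft_force: [-0.9, 1.0, -0.8]
grip_width: 0.0005
grip_force: 0.0
```

```bash
python3 - <<'E'
from h import *
go([0,-.05,.3])
S=viewer.camera("scene");T=viewer.camera("top")
o=np.zeros((400,800,3),np.uint8);o[:,:400]=cv2.resize(S["pixels"][120:360,180:480],(400,400));o[:300,400:]=cv2.resize(T["pixels"],(400,300));cv2.imwrite("pics/v5.png",o)
E
```

```text
t 8.4833 box [-0.0013 -0.0479  0.2895] F [-0.9  1.  -0.8] w 0.0
dpos [-0.0021  0.0012 -0.0105] drot [-0.12  0.03 -0.  ]
```

View pics/v5.png

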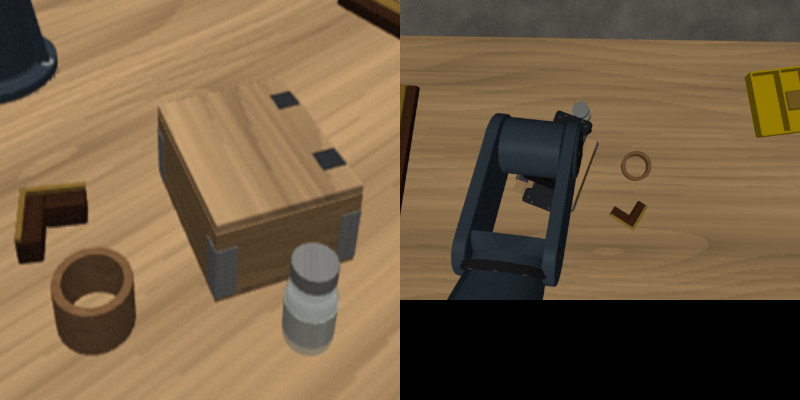

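The scene half shows the lid flush on the rim, with its near edge running (215,225)–(360,188). The jar, tape core and sample are unmoved, and the hand is well above everything.

```bash
python3 -c "
from h import *
print(robot.hand_in())"
```

```text
the job is handed in; nothing more can be done
None
```

I pushed the flap flat first, then shut the lid on top of it, and handed the job in at about 8.6 s; the last picture shows the lid flush, the jar, tape core and sample unmoved, and the hand clear.

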